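# Make up two reagent kits for the analyser

## Task

Make up two reagent kits from the stock on the bench. In the orange tray, lay the red-labelled and yellow-labelled packs flat and end to end, almost touching, lengthwise along the middle of the tray, then lay the blue-labelled pack flat on top of them like a brick in the next course, in line with them and centred over their joint. In the grey tray, lay the green-labelled pack flat in the larger compartment and gently stand the amber bottle upright in the smaller one; leave the black-labelled pack and the white bottle where they are.

Things in the scene. Friction and masses are not known exactly. Their poses are not given: they have to be found in the camera images.
- tray_orange: Orange kit tray, open, undivided: 118 (x) by 200 mm (y) outside, walls 4 mm, rim 16 mm high, end lips to y = +-109, floor 4 mm up. Fixed to the bench (z = 0), yaw within 0.25 rad. Origin: underside centre; y along its length, z up. Inside 110 x 192 mm.
- tray_grey: Grey kit tray, open, with one divider: 118 (x) by 200 mm (y) outside, walls 4 mm, rim 16 mm high, end lips to y = +-109, floor 4 mm up. Fixed to the bench (z = 0), yaw within 0.25 rad. Origin: underside centre; y along its length, z up. A divider 4 mm thick, as high as the rim, at y = +20 mm leaves a larger compartment (110 x 114 mm, centre y = -39) and a smaller (110 x 74 mm, centre y = +59).
- pack_red: Loose reagent pack: white plastic brick 76 x 38 x 30 mm (x, y, z), broad red label wrapped round its middle, white ends; about 90 g. Origin: centre of underside; x along its 76 mm length, z up. Starts flat on the bench (z = 0), yaw within 0.3 rad.
- pack_yellow: Loose reagent pack: white plastic brick 76 x 38 x 30 mm (x, y, z), broad yellow label wrapped round its middle, white ends; about 90 g. Origin: centre of underside; x along its 76 mm length, z up. Starts flat on the bench (z = 0), yaw within 0.3 rad.
- pack_blue: Loose reagent pack: white plastic brick 76 x 38 x 30 mm (x, y, z), broad blue label wrapped round its middle, white ends; about 90 g. Origin: centre of underside; x along its 76 mm length, z up. Starts flat on the bench (z = 0), yaw within 0.3 rad.
- pack_green: Loose reagent pack: white plastic brick 76 x 38 x 30 mm (x, y, z), broad green label wrapped round its middle, white ends; about 90 g. Origin: centre of underside; x along its 76 mm length, z up. Starts flat on the bench (z = 0), yaw within 0.3 rad.
- pack_black: Loose reagent pack: white plastic brick 76 x 38 x 30 mm (x, y, z), broad black label wrapped round its middle, white ends; about 90 g. Origin: centre of underside; x along its 76 mm length, z up. Starts flat on the bench (z = 0), yaw within 0.3 rad. Not part of either kit: stays where it is.
- bottle_amber: Loose small bottle, amber-brown glass with a black cap: 70 mm tall, body 34 mm in diameter up to 46 mm height, paper label, neck, 25 mm cap from 56 to 70 mm; about 90 g. Origin: centre of underside, z up. Starts upright on the bench.
- bottle_white: Loose small bottle, white plastic with a red cap: 70 mm tall, body 34 mm in diameter up to 46 mm height, paper label, neck, 25 mm cap from 56 to 70 mm; about 90 g. Origin: centre of underside, z up. Starts upright on the bench. Not part of either kit: stays where it is.

How it is judged:
By the outcome, as a careful person would: the job done as asked, in the order asked, and still so for the second after the job is handed in, with the robot touching nothing.
It also fails if it takes over 120 s, if anything falls off the work surface, if the arm or the gripper's body presses on something with over 40 N, if the wrist force passes 120 N, or if a joint passes its speed limit or range.

## Robot

A 7-joint arm with a two-finger parallel gripper is mounted at the origin on the work surface. World frame = base frame: x ahead of the robot, y to its left, z up, the work surface at z = 0. Lengths are in mm, angles in rad, forces in N, time in s.
With the tool pointing down it reaches from about 400 to 875 mm from the base axis. Payload 4.4 kg.
Tool frame: the origin (TCP) lies midway between the tips of the shut fingers; the grasp point (between the pads) lies 19 mm behind it; z points along the fingers, y is the line along which they close (so a half turn about z gives the same grasp; the last joint's range is limited). The gripper opens to 85 mm and grips with 20 to 120 N. Pads are 22 mm wide; open, the fingers measure 114 mm over their backs; the gripper's body (76 mm by 85 mm) begins 54 mm behind the grasp point. The pads swing forward as they close: fully open they stand 13 mm farther back than shut.
Start: joints at [1.247, 0.628, 0.038, 1.517, -0.027, 0.996, -0.02], TCP at [165.747, -628.527, 231.313] pointing down, gripper open.
Joint ranges: [-3.06, 3.06], [-0.37, 2.12], [-1.25, 1.32], [0.18, 2.47], [-1.1, 4.24], [0.23, 1.98], [-2.94, 2.94]. Speed limits (rad/s): [2.57, 2.57, 3.14, 3.14, 3.14, 3.14, 3.14].

## Interface

Orientations are given as [roll, pitch, yaw] about the fixed x, y, z axes, in that order (R = Rz(yaw) Ry(pitch) Rx(roll)).
In Python, from cell import ctrl, get_image, get_calibration gives the robot as it stands.
- The arm moves only by the shell command python3 -m creep 'ROWS'. ROWS is JSON, a list of rows, each an object of numbers: "dx", "dy", "dz": the shift along the world's x, y, z normalised to -1 to 1, where 1 is 0.4 m; "rx", "ry", "rz": the turn, a rotation vector about the world's x, y, z normalised to -1 to 1, where 1 is 2 pi rad; "grip": the closure, from -1 (fully open) to 1 (shut). A call has exactly 5 rows; each row is the pose to reach, as a shift and turn from the pose commanded when the call began, turning the shorter way round; what a row does not reach only later rows make up. A row lasts 1/8 s, in which the tool goes at most 62.5 mm and 10.7 degrees, less where a joint would pass 70% of its speed; a pose out of reach is approached as far as the arm can. A call with a number of a shift or a turn outside -1 to 1 is refused whole. A call with a gripper value outside its range is refused whole. The fingers move at their own pace and stop on an object; the grip force is fixed at half the most. Time passes only in rows, so rows that repeat a pose let the fingers close, or fill a call up. It gives the time, the measured TCP pose, the force, the opening and the grip force at its end, in the units of the state.
- ctrl.read_state(): the state, without advancing time (a new reading comes with each control period).
- get_image(name): name is "side" or "top"; returns the picture (420x560x3 uint8, red, green, blue); there is no depth.
- get_calibration(name): a dict with "mtx" (3x3 intrinsics, pixels), "world_from_camera" (4x4, takes a point from camera to world coordinates). Camera axes: x right, y down, z forward; pixel columns grow to the right and rows downward; lengths in mm; the calibration is good to about 2 mm. A picture is of the moment at which its call begins. get_calibration takes no time and is no camera call.
- ctrl.finish_job(): hands the job in; it is judged then, once.
The state is a dict: "clock": time; "qpos": joint angles; "qd": joint speeds; "tau": joint torques, N m; "eef_pos": TCP position; "tool_rot": TCP orientation; "force": force on the tool from outside, world axes, zero at the start; "torque": the same for the moment, N m; "width": finger opening in mm; "gripper_force": force on a finger pad.
Only numpy, scipy, OpenCV 4.12 (cv2) and the standard library are available. Lean on these libraries where they do the work, as an engineer would, in place of code of your own. Each camera call takes 0.05 s, during which the arm holds its last target. There are 200 camera calls.

## Working session

There is one attempt and no reset: what is moved stays moved. The work goes in short steps, Python scripts to look and compute and a shell command to move; the robot and the scene stay as the last step left them, time stands still between calls to the robot, and variables do not carry over. Pictures are saved under pics/ and viewed, at most 14 in all, crops included, and the job is handed in when it is done.

```bash
mkdir -p pics; ls; python3 - <<'E'
from cell import ctrl,get_image,get_calibration
import cv2
for n in("top","side"):
    cv2.imwrite(f"pics/{n}0.png",get_image(n)[:,:,::-1]); c=get_calibration(n); print(c)
print(ctrl.read_state())
E
```

```text
pics
{'mtx': array([[448.78935647,   0.        , 273.01204059],
       [  0.        , 448.78935647, 211.91267694],
       [  0.        ,   0.        ,   1.        ]]), 'world_from_camera': array([[-1.22114549e-03, -9.97559140e-01,  6.98159833e-02,
         4.45288406e+02],
       [-9.99790840e-01,  2.64322925e-03,  2.02802762e-02,
        -3.49723228e+00],
       [-2.04153145e-02, -6.97766155e-02, -9.97353718e-01,
         1.15848703e+03],
       [ 0.00000000e+00,  0.00000000e+00,  0.00000000e+00,
         1.00000000e+00]])}
{'mtx': array([[409.78026624,   0.        , 278.8702416 ],
       [  0.        , 409.78026624, 205.47962794],
       [  0.        ,   0.        ,   1.        ]]), 'world_from_camera': array([[-6.74550967e-01, -4.39737531e-01,  5.92968714e-01,
         2.80821457e+01],
       [-7.38124357e-01,  4.15227776e-01, -5.31750250e-01,
         4.77787324e+02],
       [-1.23865382e-02, -7.96377296e-01, -6.04673280e-01,
         5.61903383e+02],
       [ 0.00000000e+00,  0.00000000e+00,  0.00000000e+00,
         1.00000000e+00]])}
{'clock': 0.1, 'qpos': array([ 1.24717434,  0.62923854,  0.03846456,  1.51826487, -0.02702109,
        0.99631754, -0.02001689]), 'qd': array([ 0.00098687, -0.00071346,  0.00010134, -0.00199248,  0.00018567,
       -0.00099108, -0.00063117]), 'tau': array([ 3.65626845e-03, -5.64526320e+01,  1.23042572e+00, -1.93969041e+01,
        1.11508474e-02,  5.52975500e-03, -6.55735178e-06]), 'eef_pos': array([ 165.61463661, -627.96506015,  230.49219639]), 'tool_rot': array([-3.13988273e+00,  1.05110403e-05,  2.57777679e-01]), 'force': array([0.37606358, 0.73776376, 0.96686155]), 'torque': array([0.03167621, 0.02650276, 0.00190436]), 'gripper_force': 0.0, 'width': 85.36398689245583}
```

View pics/top0.png

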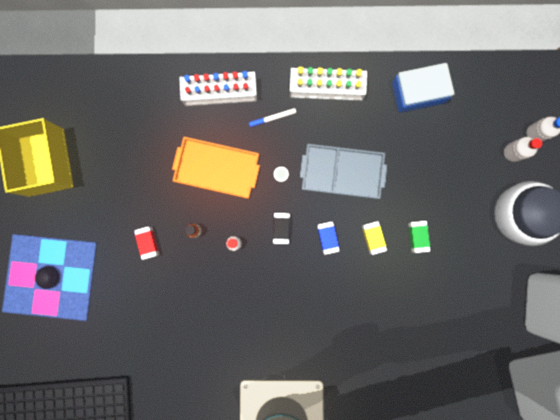

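View pics/side0.png

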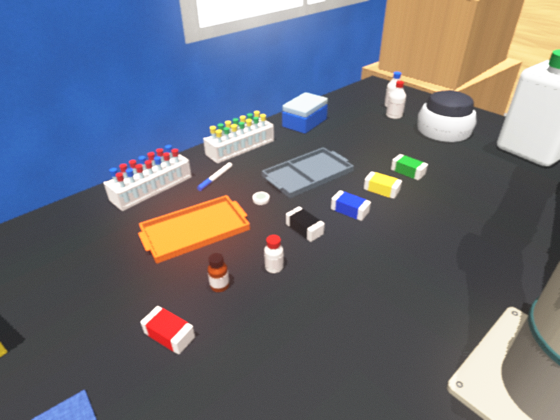

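The top view shows, left to right: red (146,243), amber (194,231), white bottle (233,243), black (281,229), blue (329,238), yellow (375,238) and green (420,237). The orange tray is at (216,167) and the grey tray at (344,171), with its smaller compartment on the left (+y). The side view shows the same objects unoccluded.

```bash
cat > h.py <<'E'
import numpy as np, cv2
from cell import ctrl,get_image,get_calibration
def ray(n,uv):
    c=get_calibration(n);T=c["world_from_camera"]
    d=np.linalg.inv(c["mtx"])@np.array([uv[0],uv[1],1.]);return T[:3,3],T[:3,:3]@d
def plane(n,uv,z):
    o,d=ray(n,uv);return o+d*(z-o[2])/d[2]
def proj(n,p):
    c=get_calibration(n);q=np.linalg.inv(c["world_from_camera"])@np.append(p,1.);q=c["mtx"]@q[:3];return q[:2]/q[2]
def tri(a,b):
    # point from top pixel a and side pixel b
    (o1,d1),(o2,d2)=ray("top",a),ray("side",b)
    s=np.linalg.lstsq(np.c_[d1,-d2],o2-o1,rcond=None)[0]
    p,q=o1+s[0]*d1,o2+s[1]*d2
    return (p+q)/2,np.linalg.norm(p-q)
E
python3 - <<'E'
import cv2,numpy as np
t=cv2.imread("pics/top0.png");s=cv2.imread("pics/side0.png")
b=cv2.resize(t[130:270,120:450],(792,336),interpolation=cv2.INTER_CUBIC)
cv2.imwrite("pics/c1.png",b)
b=cv2.resize(s[140:360,130:440],(800,568),interpolation=cv2.INTER_CUBIC)
cv2.imwrite("pics/c2.png",b)
E
```

```text
(no output)
```

View pics/c1.png

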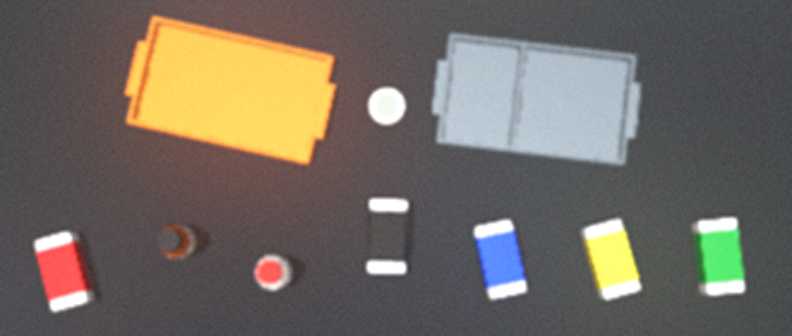

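View pics/c2.png

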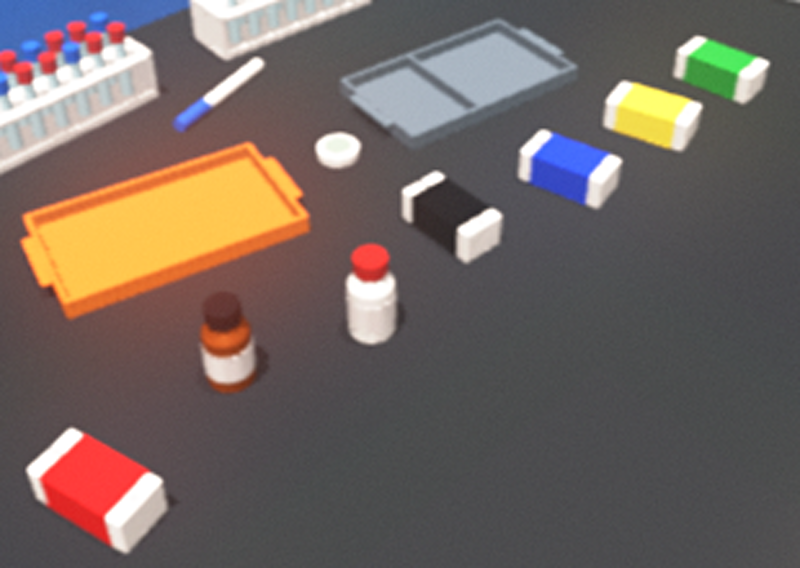

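c1 and c2 show all the outlines cleanly: packs with bright ends, the amber bottle's cap at about (191,230) in the full top image, and both trays unobstructed. Next I measure from the silhouette centres in both views.

```bash
cat >> h.py <<'E'
K=np.ones((3,3),np.uint8)
HUE={"red":[(0,6),(172,180)],"yellow":[(22,34)],"blue":[(108,128)],"green":[(45,75)],"orange":[(8,20)]}
def label(img,col,near,r):
    h=cv2.cvtColor(img,cv2.COLOR_RGB2HSV)
    m=np.zeros(h.shape[:2],np.uint8)
    for a,b in HUE[col]: m|=cv2.inRange(h,(a,110,70),(b,255,255))
    w=np.zeros_like(m);cv2.circle(w,tuple(int(v) for v in near),r,255,-1)
    m&=w
    n,l,s,c=cv2.connectedComponentsWithStats(m)
    k=1+np.argmax(s[1:,4]);return (l==k).astype(np.uint8)*255
def pack(img,col,near,r=35):
    """label mask, whole mask (label plus adjoining white)"""
    L=label(img,col,near,r)
    h=cv2.cvtColor(img,cv2.COLOR_RGB2HSV)
    W=cv2.inRange(h,(0,0,105),(180,80,255))
    m=L|cv2.bitwise_and(W,cv2.dilate(L,K,iterations=9))
    m=cv2.morphologyEx(m,cv2.MORPH_CLOSE,K)
    n,l,s,c=cv2.connectedComponentsWithStats(m)
    k=1+np.argmax(s[1:,4]);return L,(l==k).astype(np.uint8)*255
def centre(m):
    c=max(cv2.findContours(m,cv2.RETR_EXTERNAL,cv2.CHAIN_APPROX_NONE)[0],key=cv2.contourArea)
    M=cv2.moments(cv2.convexHull(c));return np.array([M["m10"],M["m01"]])/M["m00"]
def yaw(n,m,z,near=0.):
    """long axis of a mask on a plane"""
    v,u=np.nonzero(m)
    P=np.array([plane(n,(a,b),z)[:2] for a,b in zip(u,v)]);w,V=np.linalg.eigh(np.cov(P.T))
    a=np.arctan2(*V[::-1,1]);return (a-near+np.pi/2)%np.pi-np.pi/2+near
def find(col,nt,ns,T=None,S=None,z=15,near=0.,rs=45):
    T=get_image("top") if T is None else T;S=get_image("side") if S is None else S
    Lt,Mt=pack(T,col,nt);Ls,Ms=pack(S,col,ns,rs)
    a,b=centre(Mt),centre(Ms)
    p,e=tri(a,b)
    return dict(tri=p.round(1),err=round(e,1),top=plane("top",a,z)[:2].round(1),side=plane("side",b,z)[:2].round(1),
      yaw=round(yaw("top",Mt,z,near),3),yaws=round(yaw("side",Ms,z,near),3),n=(int((Mt>0).sum()),int((Ms>0).sum())))
E
python3 - <<'E'
from h import *
T=cv2.imread("pics/top0.png")[:,:,::-1].copy();S=cv2.imread("pics/side0.png")[:,:,::-1].copy()
for c,a,b in [("red",(146,243),(168,328)),("blue",(329,238),(350,205)),("yellow",(375,238),(383,184)),("green",(420,237),(409,166))]:
    print(c,find(c,a,b,T,S))
# trays
m=label(T,"orange",(216,167),60);m2=label(S,"orange",(195,228),75)
h=cv2.cvtColor(T,cv2.COLOR_RGB2HSV);print(T[170,360],T[170,280],T[200,300],h[170,360])
def rep(n,m,z):
    c=max(cv2.findContours(m,0,1)[0],key=cv2.contourArea)
    q=cv2.convexHull(c)[:,0,:].astype(float)
    P=np.array([plane(n,p,z)[:2] for p in q],np.float32)
    r=cv2.minAreaRect(P);print(n,"rect",r,"cent",plane(n,centre(m),z)[:2],"yaw",yaw(n,m,z,np.pi/2)-np.pi/2)
rep("top",m,10);rep("side",m2,10)
def grey(I,near,r):
    h=cv2.cvtColor(I,cv2.COLOR_RGB2HSV)
    m=cv2.inRange(h,(90,25,80),(125,110,255));w=np.zeros_like(m);cv2.circle(w,near,r,255,-1);m&=w
    n,l,s,c=cv2.connectedComponentsWithStats(m);k=1+np.argmax(s[1:,4]);return (l==k).astype(np.uint8)*255
rep("top",grey(T,(344,171),55),10);rep("side",grey(S,(308,171),55),10)
# amber cap / centre
for n,u in(("top",(191,230)),("side",(216,261))):print(n,plane(n,u,70))
print(tri((191,230),(216,261)))
cv2.imwrite("pics/m.png",np.hstack([m,grey(T,(344,171),55)])[100:300])
E
```

```text
red {'tri': array([447.2, 344.6,  15.7]), 'err': np.float64(0.7), 'top': array([447.4, 345.1]), 'side': array([447.5, 344.2]), 'yaw': np.float64(0.286), 'yaws': np.float64(0.146), 'n': (630, 1570)}Traceback (most recent call last):
  File "<stdin>", line 4, in <module>
  File "h.py", line 49, in find
    yaw=round(yaw("top",Mt,z,near),3),yaws=round(yaw("side",Ms,z,near),3),n=(int((Mt>0).sum()),int((Ms>0).sum())))
                                                 ~~~^^^^^^^^^^^^^^^^^^
  File "h.py", line 41, in yaw
    P=np.array([plane(n,(a,b),z)[:2] for a,b in zip(u,v)]);w,V=np.linalg.eigh(np.cov(P.T))
                ~~~~~^^^^^^^^^^^
  File "h.py", line 7, in plane
    o,d=ray(n,uv);return o+d*(z-o[2])/d[2]
        ~~~^^^^^^
  File "h.py", line 4, in ray
    c=get_calibration(n);T=c["world_from_camera"]
ValueError: time passes only in moves, steps and waits
```

```bash
sed -i 's/^def ray/import functools\nget_calibration=functools.lru_cache(get_calibration)\ndef ray/' h.py
python3 - <<'E'
from h import *
T=cv2.imread("pics/top0.png")[:,:,::-1].copy();S=cv2.imread("pics/side0.png")[:,:,::-1].copy()
for c,a,b in [("red",(146,243),(168,328)),("blue",(329,238),(350,205)),("yellow",(375,238),(383,184)),("green",(420,237),(409,166))]:
    print(c,find(c,a,b,T,S))
m=label(T,"orange",(216,167),60);m2=label(S,"orange",(195,228),75)
def rep(n,m,z):
    c=max(cv2.findContours(m,0,1)[0],key=cv2.contourArea)
    q=cv2.convexHull(c)[:,0,:].astype(float)
    P=np.array([plane(n,p,z)[:2] for p in q],np.float32)
    r=cv2.minAreaRect(P);print(n,"rect",r,"cent",plane(n,centre(m),z)[:2],"yaw",yaw(n,m,z,np.pi/2)-np.pi/2)
rep("top",m,10);rep("side",m2,10)
def grey(I,near,r):
    h=cv2.cvtColor(I,cv2.COLOR_RGB2HSV)
    m=cv2.inRange(h,(90,25,80),(125,110,255));w=np.zeros_like(m);cv2.circle(w,near,r,255,-1);m&=w
    n,l,s,c=cv2.connectedComponentsWithStats(m);k=1+np.argmax(s[1:,4]);return (l==k).astype(np.uint8)*255
g=grey(T,(344,171),55);gs=grey(S,(308,171),55)
rep("top",g,10);rep("side",gs,10)
for n,u in(("top",(191,230)),("side",(216,261))):print(n,plane(n,u,63))
print(tri((191,230),(216,261)))
print(ctrl.read_state()["eef_pos"],ctrl.read_state()["clock"])
E
```

```text
red {'tri': array([447.2, 344.6,  15.7]), 'err': np.float64(0.7), 'top': array([447.4, 345.1]), 'side': array([447.5, 344.2]), 'yaw': np.float64(0.286), 'yaws': np.float64(0.146), 'n': (630, 1570)}
blue {'tri': array([ 459.1, -120. ,   14.4]), 'err': np.float64(0.9), 'top': array([ 459.5, -119.7]), 'side': array([ 458.3, -119.7]), 'yaw': np.float64(0.209), 'yaws': np.float64(-0.223), 'n': (581, 855)}
yellow {'tri': array([ 459.1, -237.1,   14.2]), 'err': np.float64(0.6), 'top': array([ 459.3, -236.8]), 'side': array([ 458.2, -236.2]), 'yaw': np.float64(0.254), 'yaws': np.float64(-0.577), 'n': (619, 777)}
green {'tri': array([ 461.7, -350.5,   14.2]), 'err': np.float64(0.8), 'top': array([ 462.1, -350. ]), 'side': array([ 460.8, -349.6]), 'yaw': np.float64(0.094), 'yaws': np.float64(-0.609), 'n': (627, 678)}
top rect ((642.7113647460938, 169.0768280029297), (225.4236297607422, 125.6163101196289), 77.04542541503906) cent [642.32917429 168.67341771] yaw -0.18105320186730367
side rect ((640.2330932617188, 167.34423828125), (222.9901123046875, 140.69549560546875), 76.88587188720703) cent [637.09952365 175.96709922] yaw -0.2160310145461002
top rect ((630.4527587890625, -161.421630859375), (221.104248046875, 126.0619125366211), 84.23290252685547) cent [ 630.85489112 -161.9436352 ] yaw -0.12365055410491221
side rect ((627.5164794921875, -167.02294921875), (223.87689208984375, 138.3988494873047), 84.8512191772461) cent [ 624.80136641 -162.20095978] yaw -0.01949929179549903
top [478.08922459 219.78028717  63.        ]
side [475.18336601 223.48518015  63.        ]
(array([478.52864044, 221.02616306,  58.83239147]), np.float64(0.9967089003592519))
[ 165.61463661 -627.96506015  230.49219639] 0.1
```

```bash
python3 -m creep '[{"dx":0.45,"dy":0.6},{"dx":0.45,"dy":0.6},{"dx":0.45,"dy":0.6},{"dx":0.45,"dy":0.6},{"dx":0.45,"dy":0.6}]'; python3 -m creep '[{"dx":0.45,"dy":0.6},{"dx":0.45,"dy":0.6},{"dx":0.45,"dy":0.6},{"dx":0.45,"dy":0.6},{"dx":0.45,"dy":0.6}]'
```

```text
$[0]: bad value
$[0]: bad value
```

```bash
python3 -m creep '[{"dx":0.45,"dy":0.6,"dz":0,"rx":0,"ry":0,"rz":0,"grip":-1},{"dx":0.45,"dy":0.6,"dz":0,"rx":0,"ry":0,"rz":0,"grip":-1},{"dx":0.45,"dy":0.6,"dz":0,"rx":0,"ry":0,"rz":0,"grip":-1},{"dx":0.45,"dy":0.6,"dz":0,"rx":0,"ry":0,"rz":0,"grip":-1},{"dx":0.45,"dy":0.6,"dz":0,"rx":0,"ry":0,"rz":0,"grip":-1}]'
```

```text
clock: 0.72
eef_pos: [347.1, -385.9, 231.1]
tool_rot: [-3.141, -0.0, 0.26]
force: [0.3, -0.8, -0.6]
width: 85.2
gripper_force: 0.0
```

```bash
python3 -m creep '[{"dx":0.45,"dy":0.6,"dz":0,"rx":0,"ry":0,"rz":0,"grip":-1},{"dx":0.45,"dy":0.6,"dz":0,"rx":0,"ry":0,"rz":0,"grip":-1},{"dx":0.45,"dy":0.6,"dz":0,"rx":0,"ry":0,"rz":0,"grip":-1},{"dx":0.45,"dy":0.6,"dz":0,"rx":0,"ry":0,"rz":0,"grip":-1},{"dx":0.45,"dy":0.6,"dz":0,"rx":0,"ry":0,"rz":0,"grip":-1}]'
python3 -m creep '[{"dx":-0.05,"dy":0.6,"dz":0,"rx":0,"ry":0,"rz":0,"grip":-1},{"dx":-0.05,"dy":0.6,"dz":0,"rx":0,"ry":0,"rz":0,"grip":-1},{"dx":-0.05,"dy":0.6,"dz":0,"rx":0,"ry":0,"rz":0,"grip":-1},{"dx":-0.05,"dy":0.6,"dz":0,"rx":0,"ry":0,"rz":0,"grip":-1},{"dx":-0.05,"dy":0.6,"dz":0,"rx":0,"ry":0,"rz":0,"grip":-1}]'
python3 -m creep '[{"dx":-0.15,"dy":0.6,"dz":0,"rx":0,"ry":0,"rz":0,"grip":-1},{"dx":-0.15,"dy":0.6,"dz":0,"rx":0,"ry":0,"rz":0,"grip":-1},{"dx":-0.15,"dy":0.6,"dz":0,"rx":0,"ry":0,"rz":0,"grip":-1},{"dx":-0.15,"dy":0.6,"dz":0,"rx":0,"ry":0,"rz":0,"grip":-1},{"dx":-0.15,"dy":0.6,"dz":0,"rx":0,"ry":0,"rz":0,"grip":-1}]'
python3 -m creep '[{"dx":0.004,"dy":0.033,"dz":-0.15,"rx":0,"ry":0,"rz":0.004,"grip":-1},{"dx":0.004,"dy":0.033,"dz":-0.3,"rx":0,"ry":0,"rz":0.004,"grip":-1},{"dx":0.004,"dy":0.033,"dz":-0.325,"rx":0,"ry":0,"rz":0.004,"grip":-1},{"dx":0.004,"dy":0.033,"dz":-0.325,"rx":0,"ry":0,"rz":0.004,"grip":-1},{"dx":0.004,"dy":0.033,"dz":-0.325,"rx":0,"ry":0,"rz":0.004,"grip":-1}]'
```

```text
clock: 1.35
eef_pos: [526.9, -145.8, 231.1]
tool_rot: [-3.141, -0.0, 0.26]
force: [0.5, -0.6, -0.1]
width: 85.3
gripper_force: 0.0
clock: 1.98
eef_pos: [504.7, 97.2, 231.1]
tool_rot: [-3.139, -0.0, 0.267]
force: [1.3, -0.3, 0.7]
width: 85.7
gripper_force: 0.0
clock: 2.6
eef_pos: [443.4, 336.7, 230.9]
tool_rot: [-3.139, 0.0, 0.266]
force: [-0.7, -0.9, -0.2]
width: 85.5
gripper_force: 0.0
clock: 3.22
eef_pos: [449.1, 345.2, 103.6]
tool_rot: [-3.14, -0.004, 0.282]
force: [0.0, -0.6, 0.3]
width: 85.7
gripper_force: 0.0
```

```bash
python3 -m creep '[{"dx":0,"dy":0,"dz":-0.1,"rx":0,"ry":0,"rz":0,"grip":-1},{"dx":0,"dy":0,"dz":-0.17,"rx":0,"ry":0,"rz":0,"grip":-1},{"dx":0,"dy":0,"dz":-0.22,"rx":0,"ry":0,"rz":0,"grip":-1},{"dx":0,"dy":0,"dz":-0.245,"rx":0,"ry":0,"rz":0,"grip":-1},{"dx":0,"dy":0,"dz":-0.245,"rx":0,"ry":0,"rz":0,"grip":-1}]'
python3 -m creep '[{"dx":0,"dy":0,"dz":0,"rx":0,"ry":0,"rz":0,"grip":1},{"dx":0,"dy":0,"dz":0,"rx":0,"ry":0,"rz":0,"grip":1},{"dx":0,"dy":0,"dz":0,"rx":0,"ry":0,"rz":0,"grip":1},{"dx":0,"dy":0,"dz":0,"rx":0,"ry":0,"rz":0,"grip":1},{"dx":0,"dy":0,"dz":0,"rx":0,"ry":0,"rz":0,"grip":1}]'
```

```text
clock: 3.85
eef_pos: [447.9, 345.0, 4.1]
tool_rot: [-3.141, -0.001, 0.283]
force: [-0.0, -0.0, -0.2]
width: 85.4
gripper_force: 0.0
clock: 4.47
eef_pos: [447.8, 345.1, 4.2]
tool_rot: [-3.141, -0.001, 0.283]
force: [0.6, 0.0, 5.7]
width: 36.7
gripper_force: 61.4
```

```bash
python3 -m creep '[{"dx":0,"dy":0,"dz":0.08,"rx":0,"ry":0,"rz":0,"grip":1},{"dx":0,"dy":0,"dz":0.2,"rx":0,"ry":0,"rz":0,"grip":1},{"dx":0.15,"dy":-0.1,"dz":0.2,"rx":0,"ry":0,"rz":0.02,"grip":1},{"dx":0.25,"dy":-0.17,"dz":0.2,"rx":0,"ry":0,"rz":0.045,"grip":1},{"dx":0.35,"dy":-0.24,"dz":0.2,"rx":0,"ry":0,"rz":0.07,"grip":1}]'
python3 -m creep '[{"dx":0.08,"dy":-0.06,"dz":0,"rx":0,"ry":0,"rz":0.025,"grip":1},{"dx":0.158,"dy":-0.108,"dz":0,"rx":0,"ry":0,"rz":0.05,"grip":1},{"dx":0.158,"dy":-0.108,"dz":0,"rx":0,"ry":0,"rz":0.075,"grip":1},{"dx":0.158,"dy":-0.108,"dz":0,"rx":0,"ry":0,"rz":0.099,"grip":1},{"dx":0.158,"dy":-0.108,"dz":0,"rx":0,"ry":0,"rz":0.099,"grip":1}]'
python3 - <<'E'
from h import *
for n in("top","side"): cv2.imwrite(f"pics/{n}1.png",get_image(n)[:,:,::-1])
print(ctrl.read_state())
E
```

```text
clock: 5.1
eef_pos: [589.2, 246.6, 83.4]
tool_rot: [3.141, -0.0, 0.727]
force: [0.2, 0.4, -1.4]
width: 37.0
gripper_force: 60.6
clock: 5.72
eef_pos: [650.2, 204.9, 82.8]
tool_rot: [-3.14, 0.0, 1.343]
force: [-0.6, -0.1, -1.7]
width: 36.9
gripper_force: 60.5
{'clock': 5.825, 'qpos': array([-0.13742207,  0.86802995, -0.37880716,  1.52778135,  0.39511904,
        0.82293107, -0.89443017]), 'qd': array([-6.91144589e-03, -4.01081381e-03,  5.52285608e-03, -4.07776084e-04,
        1.12584471e-03, -6.06045579e-05,  7.67129823e-03]), 'tau': array([ 2.91446624e-01, -6.35309744e+01, -5.79243466e+00, -1.58937299e+01,
        2.50853825e-02,  1.10079246e-02,  1.88089383e-02]), 'eef_pos': array([650.27690261, 205.29414985,  83.05009009]), 'tool_rot': array([-3.14109751e+00,  3.66924582e-04,  1.34213709e+00]), 'force': array([ 1.05144455, -0.1034775 , -0.16194819]), 'torque': array([ 0.04033647, -0.06313656, -0.00215393]), 'gripper_force': 60.54946303367615, 'width': 37.08838072840609}
```

View pics/side1.png

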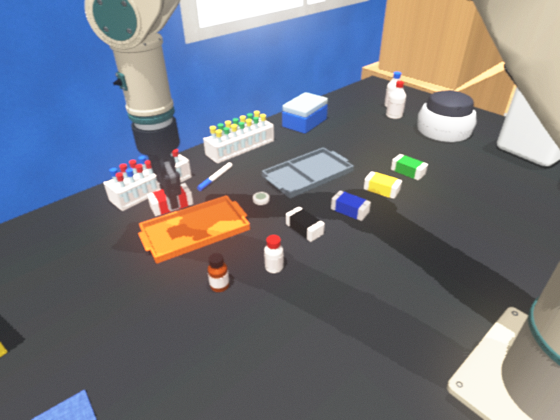

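The side view shows the red pack held level at about (170,200) over the orange tray, clear of the racks. I'll lower it, release and lift.

```bash
python3 -m creep '[{"dx":0,"dy":0,"dz":-0.08,"rx":0,"ry":0,"rz":0,"grip":1},{"dx":0,"dy":0,"dz":-0.14,"rx":0,"ry":0,"rz":0,"grip":1},{"dx":0,"dy":0,"dz":-0.175,"rx":0,"ry":0,"rz":0,"grip":1},{"dx":0,"dy":0,"dz":-0.189,"rx":0,"ry":0,"rz":0,"grip":1},{"dx":0,"dy":0,"dz":-0.189,"rx":0,"ry":0,"rz":0,"grip":1}]'
python3 -m creep '[{"dx":0,"dy":0,"dz":0,"rx":0,"ry":0,"rz":0,"grip":-0.35},{"dx":0,"dy":0,"dz":0,"rx":0,"ry":0,"rz":0,"grip":-0.35},{"dx":0,"dy":0,"dz":0,"rx":0,"ry":0,"rz":0,"grip":-0.35},{"dx":0,"dy":0,"dz":0.05,"rx":0,"ry":0,"rz":0,"grip":-0.35},{"dx":0,"dy":0,"dz":0.15,"rx":0,"ry":0,"rz":0,"grip":-0.35}]'
python3 -m creep '[{"dx":-0.12,"dy":-0.12,"dz":0.1,"rx":0,"ry":0,"rz":-0.02,"grip":-1},{"dx":-0.2,"dy":-0.24,"dz":0.1,"rx":0,"ry":0,"rz":-0.04,"grip":-1},{"dx":-0.25,"dy":-0.36,"dz":0.1,"rx":0,"ry":0,"rz":-0.06,"grip":-1},{"dx":-0.3,"dy":-0.48,"dz":0.1,"rx":0,"ry":0,"rz":-0.08,"grip":-1},{"dx":-0.3,"dy":-0.6,"dz":0.1,"rx":0,"ry":0,"rz":-0.1,"grip":-1}]'
python3 - <<'E'
from h import *
T,S=get_image("top"),get_image("side")
for n,I in(("top2",T),("side2",S)): cv2.imwrite(f"pics/{n}.png",I[:,:,::-1])
b=np.array([650,205,19])
print(proj("top",b),proj("side",b),find("red",proj("top",b),proj("side",b),T,S,z=19,near=1.34))
E
```

```text
clock: 6.45
eef_pos: [651.0, 205.9, 8.6]
tool_rot: [3.14, -0.001, 1.344]
force: [0.2, -0.0, -0.3]
width: 36.5
gripper_force: 60.6
clock: 7.08
eef_pos: [649.5, 205.1, 67.9]
tool_rot: [-3.139, 0.001, 1.345]
force: [0.1, 0.0, 0.4]
width: 58.0
gripper_force: 0.0
clock: 7.7
eef_pos: [529.4, -35.8, 109.4]
tool_rot: [3.141, -0.0, 0.713]
force: [0.7, 0.2, -0.4]
width: 85.7
gripper_force: 0.0
[200.95633297 163.67185759] [175.98153374 227.67218899] {'tri': array([651.8, 206. ,  18.8]), 'err': np.float64(1.7), 'top': array([652.2, 206.7]), 'side': array([650.8, 205.6]), 'yaw': np.float64(1.345), 'yaws': np.float64(1.742), 'n': (468, 883)}
```

View pics/top2.png

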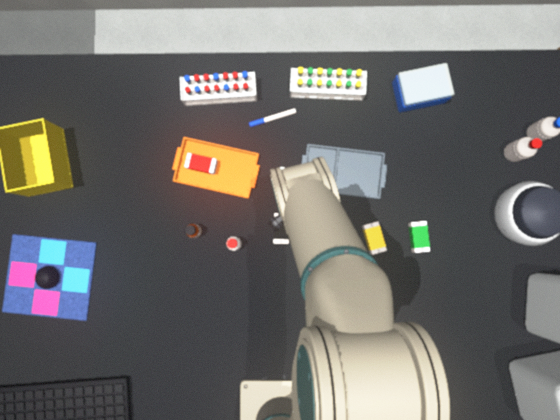

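The top view shows red sitting along the tray's mid-line at (201,163), with the arm moving off towards yellow at (375,238). Red measures about 38.3 mm along the tray and 0.6 mm off its mid-line. Yellow is next.

```bash
python3 -m creep '[{"dx":-0.05,"dy":-0.14,"dz":0,"rx":0,"ry":0,"rz":-0.02,"grip":-1},{"dx":-0.1,"dy":-0.28,"dz":0,"rx":0,"ry":0,"rz":-0.04,"grip":-1},{"dx":-0.15,"dy":-0.42,"dz":0,"rx":0,"ry":0,"rz":-0.06,"grip":-1},{"dx":-0.178,"dy":-0.506,"dz":0,"rx":0,"ry":0,"rz":-0.074,"grip":-1},{"dx":-0.178,"dy":-0.506,"dz":0,"rx":0,"ry":0,"rz":-0.074,"grip":-1}]'
python3 -m creep '[{"dx":0,"dy":0,"dz":-0.1,"rx":0,"ry":0,"rz":0,"grip":-1},{"dx":0,"dy":0,"dz":-0.18,"rx":0,"ry":0,"rz":0,"grip":-1},{"dx":0,"dy":0,"dz":-0.235,"rx":0,"ry":0,"rz":0,"grip":-1},{"dx":0,"dy":0,"dz":-0.261,"rx":0,"ry":0,"rz":0,"grip":-1},{"dx":0,"dy":0,"dz":-0.261,"rx":0,"ry":0,"rz":0,"grip":-1}]'
python3 -m creep '[{"dx":0,"dy":0,"dz":0,"rx":0,"ry":0,"rz":0,"grip":1},{"dx":0,"dy":0,"dz":0,"rx":0,"ry":0,"rz":0,"grip":1},{"dx":0,"dy":0,"dz":0,"rx":0,"ry":0,"rz":0,"grip":1},{"dx":0,"dy":0,"dz":0,"rx":0,"ry":0,"rz":0,"grip":1},{"dx":0,"dy":0,"dz":0,"rx":0,"ry":0,"rz":0,"grip":1}]'
```

```text
clock: 8.43
eef_pos: [458.8, -240.2, 108.8]
tool_rot: [3.139, -0.001, 0.246]
force: [0.3, 1.1, 1.2]
width: 85.5
gripper_force: 0.0
clock: 9.05
eef_pos: [460.0, -235.8, 3.4]
tool_rot: [-3.141, -0.0, 0.253]
force: [-0.1, 0.4, 0.5]
width: 85.6
gripper_force: 0.0
clock: 9.68
eef_pos: [459.9, -237.2, 4.2]
tool_rot: [3.141, -0.001, 0.251]
force: [-0.4, 0.3, 6.4]
width: 36.9
gripper_force: 61.0
```

```bash
python3 -m creep '[{"dx":0,"dy":0,"dz":0.08,"rx":0,"ry":0,"rz":0,"grip":1},{"dx":0,"dy":0,"dz":0.2,"rx":0,"ry":0,"rz":0,"grip":1},{"dx":0.06,"dy":0.1,"dz":0.2,"rx":0,"ry":0,"rz":0.02,"grip":1},{"dx":0.12,"dy":0.22,"dz":0.2,"rx":0,"ry":0,"rz":0.04,"grip":1},{"dx":0.18,"dy":0.35,"dz":0.2,"rx":0,"ry":0,"rz":0.065,"grip":1}]'
python3 -m creep '[{"dx":0.06,"dy":0.12,"dz":0,"rx":0,"ry":0,"rz":0.025,"grip":1},{"dx":0.12,"dy":0.25,"dz":0,"rx":0,"ry":0,"rz":0.05,"grip":1},{"dx":0.18,"dy":0.38,"dz":0,"rx":0,"ry":0,"rz":0.075,"grip":1},{"dx":0.23,"dy":0.48,"dz":0,"rx":0,"ry":0,"rz":0.1,"grip":1},{"dx":0.254,"dy":0.545,"dz":0,"rx":0,"ry":0,"rz":0.109,"grip":1}]'
python3 -m creep '[{"dx":0,"dy":0.01,"dz":0,"rx":0,"ry":0,"rz":0,"grip":1},{"dx":0,"dy":0.01,"dz":0,"rx":0,"ry":0,"rz":0,"grip":1},{"dx":0,"dy":0.01,"dz":-0.06,"rx":0,"ry":0,"rz":0,"grip":1},{"dx":0,"dy":0.01,"dz":-0.1,"rx":0,"ry":0,"rz":0,"grip":1},{"dx":0,"dy":0.01,"dz":-0.1,"rx":0,"ry":0,"rz":0,"grip":1}]'
python3 - <<'E'
from h import *
T,S=get_image("top"),get_image("side")
cv2.imwrite("pics/h3.png",np.hstack([cv2.resize(T[120:220,150:290],(560,400)),cv2.resize(S[160:280,120:260],(240,206))[:, :].repeat(1,0) if 0 else cv2.resize(S[160:280,120:180],(200,400))])[:,:,::-1])
cv2.imwrite("pics/side3.png",cv2.resize(S[170:280,120:270],(750,550))[:,:,::-1])
b=np.array([633,125,60]);print(proj("top",b),proj("side",b))
E
```

```text
clock: 10.3
eef_pos: [532.0, -96.3, 83.8]
tool_rot: [3.141, -0.0, 0.663]
force: [0.9, 0.2, -0.0]
width: 36.7
gripper_force: 60.3
clock: 10.92
eef_pos: [633.5, 124.0, 83.4]
tool_rot: [3.141, -0.002, 1.349]
force: [0.3, -0.6, -0.6]
width: 37.0
gripper_force: 60.2
clock: 11.55
eef_pos: [631.6, 123.3, 41.9]
tool_rot: [-3.139, 0.002, 1.343]
force: [0.7, -0.7, -0.6]
width: 37.1
gripper_force: 60.3
[230.09397961 167.38269287] [210.66987011 199.31314046]
```

View pics/side3.png

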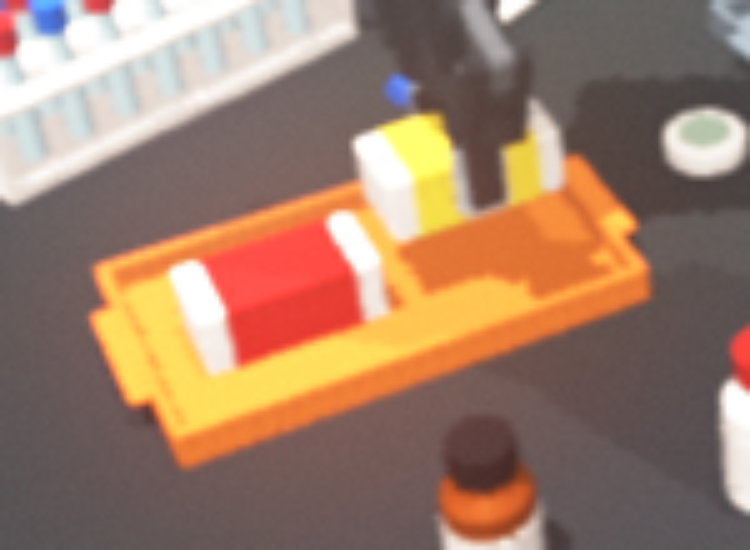

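The side view shows yellow held level behind red in line with it, with a clear gap. I'll lower it, slide it gently up to red and release.

```bash
python3 -m creep '[{"dx":0,"dy":0,"dz":-0.05,"rx":0,"ry":0,"rz":0,"grip":1},{"dx":0,"dy":0,"dz":-0.075,"rx":0,"ry":0,"rz":0,"grip":1},{"dx":0,"dy":0,"dz":-0.0885,"rx":0,"ry":0,"rz":0,"grip":1},{"dx":0,"dy":0,"dz":-0.0885,"rx":0,"ry":0,"rz":0,"grip":1},{"dx":0,"dy":0,"dz":-0.0885,"rx":0,"ry":0,"rz":0,"grip":1}]'
python3 -m creep '[{"dx":0.001,"dy":0.005,"dz":0,"rx":0,"ry":0,"rz":0,"grip":1},{"dx":0.002,"dy":0.009,"dz":0,"rx":0,"ry":0,"rz":0,"grip":1},{"dx":0.003,"dy":0.014,"dz":0,"rx":0,"ry":0,"rz":0,"grip":1},{"dx":0.004,"dy":0.018,"dz":0,"rx":0,"ry":0,"rz":0,"grip":1},{"dx":0.004,"dy":0.018,"dz":0,"rx":0,"ry":0,"rz":0,"grip":1}]'
python3 -m creep '[{"dx":0,"dy":0,"dz":0,"rx":0,"ry":0,"rz":0,"grip":-0.35},{"dx":0,"dy":0,"dz":0,"rx":0,"ry":0,"rz":0,"grip":-0.35},{"dx":0,"dy":0,"dz":0,"rx":0,"ry":0,"rz":0,"grip":-0.35},{"dx":0,"dy":0,"dz":0.05,"rx":0,"ry":0,"rz":0,"grip":-0.35},{"dx":0,"dy":0,"dz":0.15,"rx":0,"ry":0,"rz":0,"grip":-0.35}]'
python3 -m creep '[{"dx":-0.12,"dy":-0.12,"dz":0.1,"rx":0,"ry":0,"rz":-0.02,"grip":-1},{"dx":-0.2,"dy":-0.24,"dz":0.1,"rx":0,"ry":0,"rz":-0.04,"grip":-1},{"dx":-0.25,"dy":-0.36,"dz":0.1,"rx":0,"ry":0,"rz":-0.06,"grip":-1},{"dx":-0.3,"dy":-0.48,"dz":0.1,"rx":0,"ry":0,"rz":-0.08,"grip":-1},{"dx":-0.3,"dy":-0.6,"dz":0.1,"rx":0,"ry":0,"rz":-0.1,"grip":-1}]'
python3 - <<'E'
from h import *
T,S=get_image("top"),get_image("side")
for c,b in(("red",np.array([652,207,19])),("yellow",np.array([635,133,19]))):
    a=proj("top",b),proj("side",b)
    L=[plane(n,centre(label(I,c,p,r)),19)[:2].round(1) for n,I,p,r in(("top",T,a[0],25),("side",S,a[1],40))]
    print(c,L,find(c,*a,T,S,z=19,near=1.34))
cv2.imwrite("pics/side4.png",np.hstack([cv2.resize(T[130:205,165:265],(400,300)),cv2.resize(S[180:270,125:245],(400,300))])[:,:,::-1])
E
```

```text
clock: 12.28
eef_pos: [632.6, 125.0, 8.3]
tool_rot: [-3.141, 0.001, 1.345]
force: [-2.3, -0.8, 4.9]
width: 37.1
gripper_force: 60.9
clock: 12.9
eef_pos: [635.1, 131.7, 8.2]
tool_rot: [3.141, 0.001, 1.344]
force: [-1.0, -3.1, 4.9]
width: 36.8
gripper_force: 61.0
clock: 13.52
eef_pos: [633.5, 132.1, 68.1]
tool_rot: [-3.139, 0.001, 1.345]
force: [-0.3, 0.8, -0.1]
width: 57.7
gripper_force: 0.0
clock: 14.15
eef_pos: [513.2, -109.1, 109.5]
tool_rot: [3.141, -0.0, 0.713]
force: [1.0, -0.8, 0.0]
width: 85.2
gripper_force: 0.0
red [array([651.8, 209.1]), array([650.4, 205.3])] {'tri': array([651. , 202.2,  19.4]), 'err': np.float64(3.1), 'top': array([652. , 203.6]), 'side': array([650.2, 201. ]), 'yaw': np.float64(1.348), 'yaws': np.float64(1.534), 'n': (521, 997)}
yellow [array([604.4, 132.2]), array([633.1, 130.5])] {'tri': array([615.1, 140.5,  32. ]), 'err': np.float64(12.4), 'top': array([613.2, 137.2]), 'side': array([634.7, 136.4]), 'yaw': np.float64(1.464), 'yaws': np.float64(1.734), 'n': (877, 923)}
```

View pics/side4.png

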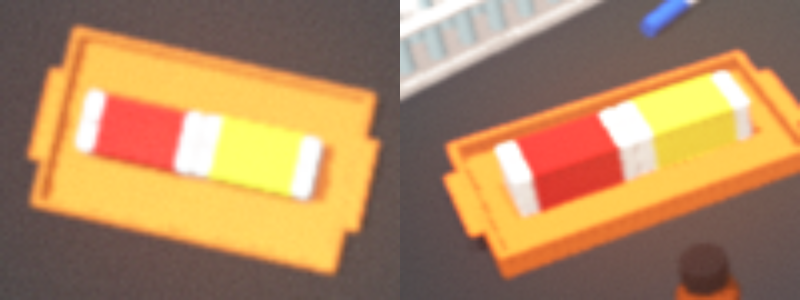

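Red and yellow lie butted together along the tray's middle, with the joint near (215,166) in the top picture, which puts it at about (643,170). Next is blue.

```bash
python3 -m creep '[{"dx":-0.1,"dy":-0.031,"dz":0,"rx":0,"ry":0,"rz":-0.027,"grip":-1},{"dx":-0.1385,"dy":-0.031,"dz":0,"rx":0,"ry":0,"rz":-0.054,"grip":-1},{"dx":-0.1385,"dy":-0.031,"dz":0,"rx":0,"ry":0,"rz":-0.081,"grip":-1},{"dx":-0.1385,"dy":-0.031,"dz":-0.04,"rx":0,"ry":0,"rz":-0.081,"grip":-1},{"dx":-0.1385,"dy":-0.031,"dz":-0.1,"rx":0,"ry":0,"rz":-0.081,"grip":-1}]'
python3 -m creep '[{"dx":0,"dy":0,"dz":-0.06,"rx":0,"ry":0,"rz":0,"grip":-1},{"dx":0,"dy":0,"dz":-0.12,"rx":0,"ry":0,"rz":0,"grip":-1},{"dx":0,"dy":0,"dz":-0.15,"rx":0,"ry":0,"rz":0,"grip":-1},{"dx":0,"dy":0,"dz":-0.161,"rx":0,"ry":0,"rz":0,"grip":-1},{"dx":0,"dy":0,"dz":-0.161,"rx":0,"ry":0,"rz":0,"grip":-1}]'
python3 -m creep '[{"dx":0,"dy":0,"dz":0,"rx":0,"ry":0,"rz":0,"grip":1},{"dx":0,"dy":0,"dz":0,"rx":0,"ry":0,"rz":0,"grip":1},{"dx":0,"dy":0,"dz":0,"rx":0,"ry":0,"rz":0,"grip":1},{"dx":0,"dy":0,"dz":0,"rx":0,"ry":0,"rz":0,"grip":1},{"dx":0,"dy":0,"dz":0,"rx":0,"ry":0,"rz":0,"grip":1}]'
```

```text
clock: 14.88
eef_pos: [461.0, -119.4, 69.1]
tool_rot: [3.141, -0.004, 0.209]
force: [-0.1, 0.1, 0.7]
width: 85.1
gripper_force: 0.0
clock: 15.5
eef_pos: [459.9, -119.5, 4.0]
tool_rot: [-3.141, -0.001, 0.209]
force: [-0.5, 0.6, 0.2]
width: 85.7
gripper_force: 0.0
clock: 16.12
eef_pos: [459.4, -120.1, 4.1]
tool_rot: [3.141, -0.001, 0.208]
force: [0.4, 1.0, 5.6]
width: 36.9
gripper_force: 60.9
```

```bash
python3 -m creep '[{"dx":0,"dy":0,"dz":0.1,"rx":0,"ry":0,"rz":0,"grip":1},{"dx":0,"dy":0,"dz":0.25,"rx":0,"ry":0,"rz":0,"grip":1},{"dx":0.06,"dy":0.1,"dz":0.25,"rx":0,"ry":0,"rz":0.025,"grip":1},{"dx":0.13,"dy":0.22,"dz":0.25,"rx":0,"ry":0,"rz":0.05,"grip":1},{"dx":0.2,"dy":0.34,"dz":0.25,"rx":0,"ry":0,"rz":0.075,"grip":1}]'
python3 -m creep '[{"dx":0.07,"dy":0.12,"dz":0,"rx":0,"ry":0,"rz":0.025,"grip":1},{"dx":0.14,"dy":0.22,"dz":0,"rx":0,"ry":0,"rz":0.05,"grip":1},{"dx":0.2,"dy":0.31,"dz":0,"rx":0,"ry":0,"rz":0.075,"grip":1},{"dx":0.24,"dy":0.36,"dz":0,"rx":0,"ry":0,"rz":0.1,"grip":1},{"dx":0.259,"dy":0.384,"dz":0,"rx":0,"ry":0,"rz":0.106,"grip":1}]'
python3 -m creep '[{"dx":0,"dy":0,"dz":0,"rx":0,"ry":0,"rz":0,"grip":1},{"dx":0,"dy":0,"dz":-0.05,"rx":0,"ry":0,"rz":0,"grip":1},{"dx":0,"dy":0,"dz":-0.1,"rx":0,"ry":0,"rz":0,"grip":1},{"dx":0,"dy":0,"dz":-0.12,"rx":0,"ry":0,"rz":0,"grip":1},{"dx":0,"dy":0,"dz":-0.12,"rx":0,"ry":0,"rz":0,"grip":1}]'
python3 - <<'E'
from h import *
S=get_image("side")
cv2.imwrite("pics/side5.png",cv2.resize(S[160:270,120:270],(750,550),interpolation=2)[:,:,::-1])
E
```

```text
clock: 16.75
eef_pos: [539.8, 16.7, 103.9]
tool_rot: [3.141, 0.0, 0.683]
force: [0.0, -0.1, -1.6]
width: 37.2
gripper_force: 60.8
clock: 17.38
eef_pos: [642.7, 170.8, 102.9]
tool_rot: [-3.14, -0.0, 1.346]
force: [0.7, 0.4, -1.6]
width: 36.7
gripper_force: 60.7
clock: 18.0
eef_pos: [642.0, 169.0, 54.3]
tool_rot: [-3.14, 0.001, 1.345]
force: [-0.4, 0.5, -1.3]
width: 36.7
gripper_force: 60.7
```

View pics/side5.png

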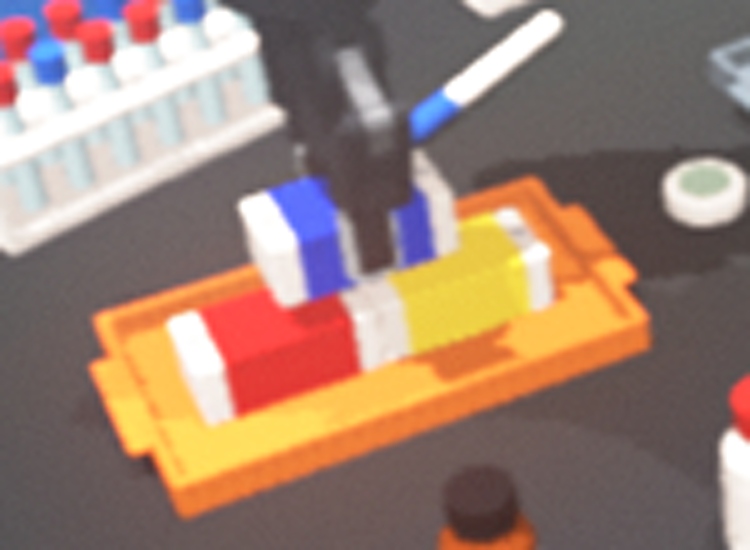

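The side view shows blue held in line just above the joint at about (378,330). I'll lower it, release and rise straight up.

```bash
python3 -m creep '[{"dx":0,"dy":0,"dz":-0.02,"rx":0,"ry":0,"rz":0,"grip":1},{"dx":0,"dy":0,"dz":-0.035,"rx":0,"ry":0,"rz":0,"grip":1},{"dx":0,"dy":0,"dz":-0.044,"rx":0,"ry":0,"rz":0,"grip":1},{"dx":0,"dy":0,"dz":-0.044,"rx":0,"ry":0,"rz":0,"grip":1},{"dx":0,"dy":0,"dz":-0.044,"rx":0,"ry":0,"rz":0,"grip":1}]'
python3 -m creep '[{"dx":0,"dy":0,"dz":0,"rx":0,"ry":0,"rz":0,"grip":-0.35},{"dx":0,"dy":0,"dz":0,"rx":0,"ry":0,"rz":0,"grip":-0.35},{"dx":0,"dy":0,"dz":0,"rx":0,"ry":0,"rz":0,"grip":-0.35},{"dx":0,"dy":0,"dz":0.05,"rx":0,"ry":0,"rz":0,"grip":-0.35},{"dx":0,"dy":0,"dz":0.15,"rx":0,"ry":0,"rz":0,"grip":-0.35}]'
python3 -m creep '[{"dx":-0.1,"dy":-0.11,"dz":0.05,"rx":0,"ry":0,"rz":-0.02,"grip":-1},{"dx":-0.2,"dy":-0.22,"dz":0.05,"rx":0,"ry":0,"rz":-0.04,"grip":-1},{"dx":-0.25,"dy":-0.36,"dz":0.05,"rx":0,"ry":0,"rz":-0.06,"grip":-1},{"dx":-0.25,"dy":-0.5,"dz":0.05,"rx":0,"ry":0,"rz":-0.08,"grip":-1},{"dx":-0.25,"dy":-0.6,"dz":0.05,"rx":0,"ry":0,"rz":-0.1,"grip":-1}]'
python3 - <<'E'
from h import *
T,S=get_image("top"),get_image("side")
cv2.imwrite("pics/side6.png",np.hstack([cv2.resize(T[130:205,165:265],(400,300)),cv2.resize(S[165:270,120:260],(400,300))])[:,:,::-1])
b=np.array([643,170,49]);print(find("blue",proj("top",b),proj("side",b),T,S,z=49,near=1.34))
E
```

```text
clock: 18.68
eef_pos: [642.8, 169.4, 38.2]
tool_rot: [3.141, 0.0, 1.345]
force: [-1.0, -1.4, 2.4]
width: 36.8
gripper_force: 60.9
clock: 19.3
eef_pos: [641.8, 169.1, 98.2]
tool_rot: [-3.139, 0.001, 1.345]
force: [0.6, 0.1, 0.5]
width: 57.6
gripper_force: 0.0
clock: 19.92
eef_pos: [542.9, -73.5, 119.5]
tool_rot: [3.139, -0.0, 0.71]
force: [0.7, 0.7, 0.1]
width: 85.5
gripper_force: 0.0
{'tri': array([642.5, 170.3,  55.5]), 'err': np.float64(0.2), 'top': array([643.7, 171.4]), 'side': array([650.2, 166.3]), 'yaw': np.float64(1.309), 'yaws': np.float64(2.728), 'n': (532, 1449)}
```

View pics/side6.png

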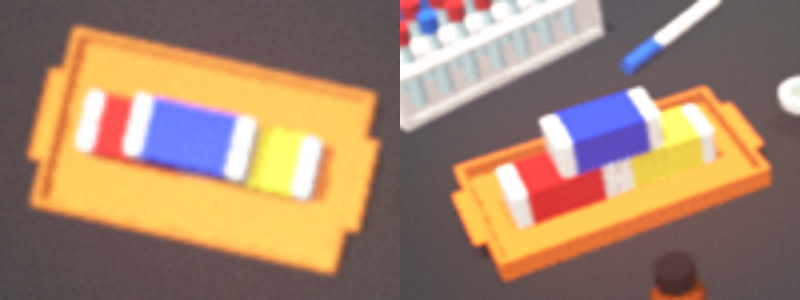

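The stack looks in line and level. Next I measure blue's centring from the end edges along the tray axis.

```bash
python3 - <<'E'
from h import *
T=get_image("top").astype(np.float32)
J=np.array([643,169.7]);u=np.array([.225,.974]);v=np.array([.974,-.225])
s=np.arange(-100,100,.5)
def prof(z,lo,hi):
    P=[]
    for t in(-8,-4,0,4,8):
        uv=np.array([proj("top",np.append(J+a*u+t*v,z)) for a in s],np.float32)
        P.append(cv2.remap(T,uv[None,:,0],uv[None,:,1],1)[0])
    b=np.mean(P,0)[:,2]   # blue channel: high on white, low on orange/red/yellow
    k=(s>=lo)&(s<=hi);g=np.abs(np.gradient(b))[k]**2
    i=np.argmax(g);w=slice(max(0,i-6),i+7);return round(float((s[k][w]*g[w]).sum()/g[w].sum()),1)
print("red left end z34",prof(34,65,90),"red/white edge z34",prof(34,50,65))
print("blue left end z64",prof(64,30,45))
print("blue right end z34",prof(34,-48,-28),"z64",prof(64,-48,-28));print("yellow right end z4",prof(4,-90,-62),"z34",prof(34,-90,-62),"yl/white z34",prof(34,-65,-48))
# lateral: side to side edges
def lat(a0,z,lo,hi,ch):
    t=np.arange(lo,hi,.5);P=[]
    for a in a0:
        uv=np.array([proj("top",np.append(J+a*u+x*v,z)) for x in t],np.float32)
        P.append(cv2.remap(T,uv[None,:,0],uv[None,:,1],1)[0])
    b=np.mean(P,0)[:,ch];g=np.abs(np.gradient(b))**2;i=np.argmax(g);w=slice(max(0,i-6),i+7);return round(float((t[w]*g[w]).sum()/g[w].sum()),1)
for n,a,z in(("red end",(70,72),34),("yellow end",(-72,-70),34),("blueL end",(30,33),64),("blueR end",(-33,-30),64)):
    print(n,lat(a,z,-32,-10,2),lat(a,z,10,32,2))
print("tray edges",[(lat((a,),z,-75,-45,0),lat((a,),z,45,75,0)) for a in(-90,90) for z in(16,)])
E
```

```text
red left end z34 76.3 red/white edge z34 63.1
blue left end z64 39.1
blue right end z34 -34.9 z64 -39.7
yellow right end z4 -74.9 z34 -78.5 yl/white z34 -64.0
red end -21.4 19.4
yellow end -19.9 20.7
blueL end -21.5 19.4
blueR end -21.5 19.5
tray edges [(-62.0, 60.4), (-61.4, 60.3)]
```

Blue is within 1 mm of the joint and in line, so the orange kit is good. Next is green.

```bash
python3 -m creep '[{"dx":-0.04,"dy":-0.14,"dz":0,"rx":0,"ry":0,"rz":-0.025,"grip":-1},{"dx":-0.08,"dy":-0.28,"dz":0,"rx":0,"ry":0,"rz":-0.05,"grip":-1},{"dx":-0.12,"dy":-0.42,"dz":0,"rx":0,"ry":0,"rz":-0.075,"grip":-1},{"dx":-0.16,"dy":-0.56,"dz":0,"rx":0,"ry":0,"rz":-0.099,"grip":-1},{"dx":-0.203,"dy":-0.699,"dz":0,"rx":0,"ry":0,"rz":-0.099,"grip":-1}]'
python3 -m creep '[{"dx":0,"dy":0,"dz":-0.08,"rx":0,"ry":0,"rz":0,"grip":-1},{"dx":0,"dy":0,"dz":-0.18,"rx":0,"ry":0,"rz":0,"grip":-1},{"dx":0,"dy":0,"dz":-0.25,"rx":0,"ry":0,"rz":0,"grip":-1},{"dx":0,"dy":0,"dz":-0.286,"rx":0,"ry":0,"rz":0,"grip":-1},{"dx":0,"dy":0,"dz":-0.286,"rx":0,"ry":0,"rz":0,"grip":-1}]'
python3 -m creep '[{"dx":0,"dy":0,"dz":0,"rx":0,"ry":0,"rz":0,"grip":1},{"dx":0,"dy":0,"dz":0,"rx":0,"ry":0,"rz":0,"grip":1},{"dx":0,"dy":0,"dz":0,"rx":0,"ry":0,"rz":0,"grip":1},{"dx":0,"dy":0,"dz":0,"rx":0,"ry":0,"rz":0,"grip":1},{"dx":0,"dy":0,"dz":0,"rx":0,"ry":0,"rz":0,"grip":1}]'
```

```text
clock: 20.7
eef_pos: [463.0, -350.0, 119.2]
tool_rot: [3.141, -0.003, 0.097]
force: [0.6, -0.9, 0.1]
width: 85.5
gripper_force: 0.0
clock: 21.32
eef_pos: [462.2, -348.9, 3.4]
tool_rot: [-3.141, -0.0, 0.096]
force: [0.1, 0.5, 0.4]
width: 85.3
gripper_force: 0.0
clock: 21.95
eef_pos: [462.2, -350.6, 4.6]
tool_rot: [3.14, -0.001, 0.094]
force: [-0.5, -0.1, 6.3]
width: 37.2
gripper_force: 61.7
```

```bash
python3 -m creep '[{"dx":0,"dy":0,"dz":0.08,"rx":0,"ry":0,"rz":0,"grip":1},{"dx":0,"dy":0,"dz":0.2,"rx":0,"ry":0,"rz":0,"grip":1},{"dx":0.1,"dy":0.09,"dz":0.2,"rx":0,"ry":0,"rz":-0.01,"grip":1},{"dx":0.2,"dy":0.18,"dz":0.2,"rx":0,"ry":0,"rz":-0.02,"grip":1},{"dx":0.3,"dy":0.27,"dz":0.2,"rx":0,"ry":0,"rz":-0.031,"grip":1}]'
python3 -m creep '[{"dx":0.08,"dy":0.07,"dz":0,"rx":0,"ry":0,"rz":0,"grip":1},{"dx":0.111,"dy":0.103,"dz":0,"rx":0,"ry":0,"rz":0,"grip":1},{"dx":0.111,"dy":0.103,"dz":0,"rx":0,"ry":0,"rz":0,"grip":1},{"dx":0.111,"dy":0.103,"dz":-0.05,"rx":0,"ry":0,"rz":0,"grip":1},{"dx":0.111,"dy":0.103,"dz":-0.1,"rx":0,"ry":0,"rz":0,"grip":1}]'
python3 -m creep '[{"dx":0,"dy":0,"dz":-0.04,"rx":0,"ry":0,"rz":0,"grip":1},{"dx":0,"dy":0,"dz":-0.07,"rx":0,"ry":0,"rz":0,"grip":1},{"dx":0,"dy":0,"dz":-0.089,"rx":0,"ry":0,"rz":0,"grip":1},{"dx":0,"dy":0,"dz":-0.089,"rx":0,"ry":0,"rz":0,"grip":1},{"dx":0,"dy":0,"dz":-0.089,"rx":0,"ry":0,"rz":0,"grip":1}]'
python3 -m creep '[{"dx":0,"dy":0,"dz":0,"rx":0,"ry":0,"rz":0,"grip":-0.35},{"dx":0,"dy":0,"dz":0,"rx":0,"ry":0,"rz":0,"grip":-0.35},{"dx":0,"dy":0,"dz":0,"rx":0,"ry":0,"rz":0,"grip":-0.35},{"dx":0,"dy":0,"dz":0.1,"rx":0,"ry":0,"rz":0,"grip":-0.35},{"dx":0,"dy":0,"dz":0.24,"rx":0,"ry":0,"rz":0,"grip":-0.35}]'
```

```text
clock: 22.58
eef_pos: [582.5, -241.4, 83.9]
tool_rot: [3.141, -0.0, -0.103]
force: [1.2, -1.1, -0.7]
width: 36.9
gripper_force: 60.8
clock: 23.2
eef_pos: [623.9, -203.4, 41.8]
tool_rot: [3.14, 0.002, -0.103]
force: [-0.4, -0.5, -0.0]
width: 37.1
gripper_force: 60.7
clock: 23.82
eef_pos: [626.1, -200.9, 8.7]
tool_rot: [3.141, -0.0, -0.1]
force: [-2.5, 0.3, 5.4]
width: 36.7
gripper_force: 61.4
clock: 24.45
eef_pos: [624.6, -200.6, 103.1]
tool_rot: [-3.141, 0.004, -0.1]
force: [0.7, 0.3, -0.2]
width: 58.2
gripper_force: 0.0
```

```bash
python3 -m creep '[{"dx":-0.03,"dy":0.1,"dz":0.05,"rx":0,"ry":0,"rz":0.025,"grip":-1},{"dx":-0.06,"dy":0.2,"dz":0.05,"rx":0,"ry":0,"rz":0.05,"grip":-1},{"dx":-0.1,"dy":0.3,"dz":0.05,"rx":0,"ry":0,"rz":0.075,"grip":-1},{"dx":-0.14,"dy":0.42,"dz":0.05,"rx":0,"ry":0,"rz":0.1,"grip":-1},{"dx":-0.17,"dy":0.52,"dz":0.05,"rx":0,"ry":0,"rz":0.125,"grip":-1}]'
python3 -m creep '[{"dx":-0.04,"dy":0.11,"dz":0,"rx":0,"ry":0,"rz":0.025,"grip":-1},{"dx":-0.08,"dy":0.22,"dz":0,"rx":0,"ry":0,"rz":0.05,"grip":-1},{"dx":-0.12,"dy":0.33,"dz":0,"rx":0,"ry":0,"rz":0.075,"grip":-1},{"dx":-0.16,"dy":0.43,"dz":0,"rx":0,"ry":0,"rz":0.1,"grip":-1},{"dx":-0.2,"dy":0.535,"dz":0,"rx":0,"ry":0,"rz":0.125,"grip":-1}]'
python3 -m creep '[{"dx":0,"dy":0,"dz":0,"rx":0,"ry":0,"rz":0,"grip":-1},{"dx":0,"dy":0,"dz":0,"rx":0,"ry":0,"rz":0,"grip":-1},{"dx":0,"dy":0,"dz":0,"rx":0,"ry":0,"rz":0,"grip":-1},{"dx":0,"dy":0,"dz":0,"rx":0,"ry":0,"rz":0,"grip":-1},{"dx":0,"dy":0,"dz":0,"rx":0,"ry":0,"rz":0,"grip":-1}]'
python3 - <<'E'
from h import *
T,S=get_image("top"),get_image("side")
b=np.array([626,-201,19]);print(find("green",proj("top",b),proj("side",b),T,S,z=19))
cv2.imwrite("pics/side7.png",np.hstack([cv2.resize(T[135:210,285:400],(460,300)),cv2.resize(S[195:305,170:290],(327,300))])[:,:,::-1])
h=cv2.cvtColor(S,cv2.COLOR_RGB2HSV);m=cv2.inRange(h,(3,130,60),(15,255,255));m[:, :200]=0;m[:,236:]=0;m[:255]=0;m[300:]=0
v,uu=np.nonzero(m);print(uu.min(),uu.max(),v.min(),v.max(),uu.mean())
print(proj("side",np.array([478,221,0])),proj("side",np.array([478,221,35])),proj("side",np.array([478,221,70])))
E
```

```text
clock: 25.08
eef_pos: [557.3, 9.0, 124.1]
tool_rot: [-3.141, -0.001, 0.691]
force: [0.6, 0.1, -0.0]
width: 85.4
gripper_force: 0.0
clock: 25.7
eef_pos: [477.6, 222.2, 124.0]
tool_rot: [3.141, -0.0, 1.475]
force: [-0.1, -0.8, 0.5]
width: 85.4
gripper_force: 0.0
clock: 26.32
eef_pos: [478.2, 220.4, 123.9]
tool_rot: [3.142, 0.0, 1.469]
force: [-0.6, -0.7, -0.4]
width: 85.3
gripper_force: 0.0
{'tri': array([ 630. , -203.9,    8.1]), 'err': np.float64(1.3), 'top': array([ 628.7, -201.6]), 'side': array([ 617.7, -190.9]), 'yaw': np.float64(-0.126), 'yaws': np.float64(-0.989), 'n': (1347, 1122)}
207 228 263 291 217.71146245059288
[219.87024594 284.34522638] [217.89458994 270.83602223] [215.79960338 256.51085571]
```

View pics/side7.png

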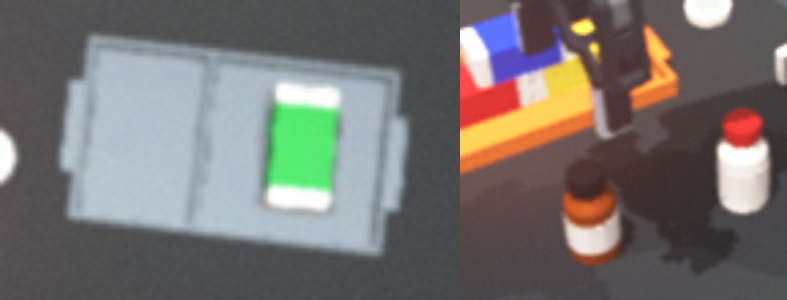

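Green lies flat in the middle of the larger compartment. The gripper is over the amber bottle, whose axis in the side view (u≈217.7) matches the prediction. I'll descend and grasp it.

```bash
python3 -m creep '[{"dx":0,"dy":0,"dz":-0.07,"rx":0,"ry":0,"rz":0,"grip":-1},{"dx":0,"dy":0,"dz":-0.15,"rx":0,"ry":0,"rz":0,"grip":-1},{"dx":0,"dy":0,"dz":-0.22,"rx":0,"ry":0,"rz":0,"grip":-1},{"dx":0,"dy":0,"dz":-0.27,"rx":0,"ry":0,"rz":0,"grip":-1},{"dx":0,"dy":0,"dz":-0.292,"rx":0,"ry":0,"rz":0,"grip":-1}]'
python3 -m creep '[{"dx":0,"dy":0,"dz":0,"rx":0,"ry":0,"rz":0,"grip":-1},{"dx":0,"dy":0,"dz":0,"rx":0,"ry":0,"rz":0,"grip":1},{"dx":0,"dy":0,"dz":0,"rx":0,"ry":0,"rz":0,"grip":1},{"dx":0,"dy":0,"dz":0,"rx":0,"ry":0,"rz":0,"grip":1},{"dx":0,"dy":0,"dz":0,"rx":0,"ry":0,"rz":0,"grip":1}]'
python3 -m creep '[{"dx":0,"dy":0,"dz":0,"rx":0,"ry":0,"rz":0,"grip":1},{"dx":0,"dy":0,"dz":0.05,"rx":0,"ry":0,"rz":0,"grip":1},{"dx":0,"dy":0,"dz":0.15,"rx":0,"ry":0,"rz":0,"grip":1},{"dx":0,"dy":0,"dz":0.25,"rx":0,"ry":0,"rz":0,"grip":1},{"dx":0,"dy":0,"dz":0.3,"rx":0,"ry":0,"rz":0,"grip":1}]'
```

```text
clock: 27.05
eef_pos: [477.5, 220.8, 6.1]
tool_rot: [-3.14, 0.001, 1.471]
force: [-0.1, 0.3, 0.0]
width: 85.3
gripper_force: 0.0
clock: 27.68
eef_pos: [478.3, 221.1, 7.9]
tool_rot: [3.141, -0.0, 1.47]
force: [-1.6, -0.3, 5.2]
width: 32.8
gripper_force: 59.2
clock: 28.3
eef_pos: [478.6, 221.5, 129.2]
tool_rot: [3.139, -0.001, 1.47]
force: [0.5, 0.3, -0.4]
width: 32.5
gripper_force: 59.5
```

```bash
python3 -m creep '[{"dx":0.04,"dy":-0.08,"dz":0,"rx":0,"ry":0,"rz":0,"grip":1},{"dx":0.09,"dy":-0.18,"dz":0,"rx":0,"ry":0,"rz":0,"grip":1},{"dx":0.14,"dy":-0.28,"dz":0,"rx":0,"ry":0,"rz":0,"grip":1},{"dx":0.19,"dy":-0.38,"dz":0,"rx":0,"ry":0,"rz":0,"grip":1},{"dx":0.23,"dy":-0.47,"dz":0,"rx":0,"ry":0,"rz":0,"grip":1}]'
python3 -m creep '[{"dx":0.05,"dy":-0.1,"dz":0,"rx":0,"ry":0,"rz":0,"grip":1},{"dx":0.1,"dy":-0.2,"dz":0,"rx":0,"ry":0,"rz":0,"grip":1},{"dx":0.14,"dy":-0.29,"dz":0,"rx":0,"ry":0,"rz":0,"grip":1},{"dx":0.165,"dy":-0.341,"dz":0,"rx":0,"ry":0,"rz":0,"grip":1},{"dx":0.165,"dy":-0.341,"dz":0,"rx":0,"ry":0,"rz":0,"grip":1}]'
python3 -m creep '[{"dx":0,"dy":0,"dz":-0.05,"rx":0,"ry":0,"rz":0,"grip":1},{"dx":0,"dy":0,"dz":-0.12,"rx":0,"ry":0,"rz":0,"grip":1},{"dx":0,"dy":0,"dz":-0.19,"rx":0,"ry":0,"rz":0,"grip":1},{"dx":0,"dy":0,"dz":-0.22,"rx":0,"ry":0,"rz":0,"grip":1},{"dx":0,"dy":0,"dz":-0.22,"rx":0,"ry":0,"rz":0,"grip":1}]'
python3 - <<'E'
from h import *
S=get_image("side")
cv2.imwrite("pics/side8.png",cv2.resize(S[100:220,230:380],(750,600),interpolation=2)[:,:,::-1])
E
```

```text
clock: 28.92
eef_pos: [570.5, 31.1, 127.1]
tool_rot: [3.141, 0.0, 1.469]
force: [0.3, 1.1, -0.7]
width: 32.9
gripper_force: 59.5
clock: 29.55
eef_pos: [635.9, -105.8, 126.6]
tool_rot: [-3.141, 0.001, 1.466]
force: [-0.1, 0.4, -1.0]
width: 32.8
gripper_force: 59.5
clock: 30.18
eef_pos: [635.0, -102.0, 38.0]
tool_rot: [-3.139, -0.001, 1.472]
force: [0.4, -0.2, -0.4]
width: 32.4
gripper_force: 59.6
```

View pics/side8.png

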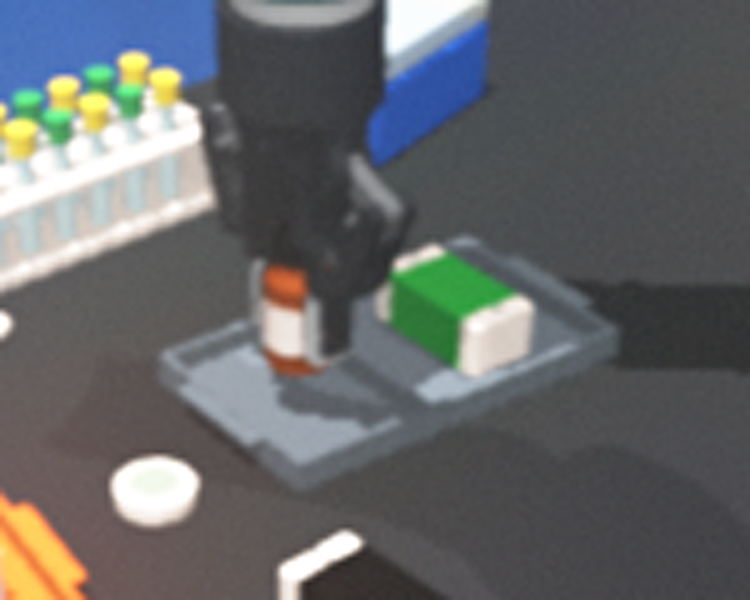

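The side view shows the amber bottle held upright over the smaller compartment. I'll lower it slowly, release and rise.

```bash
python3 -m creep '[{"dx":0,"dy":0,"dz":-0.02,"rx":0,"ry":0,"rz":0,"grip":1},{"dx":0,"dy":0,"dz":-0.04,"rx":0,"ry":0,"rz":0,"grip":1},{"dx":0,"dy":0,"dz":-0.055,"rx":0,"ry":0,"rz":0,"grip":1},{"dx":0,"dy":0,"dz":-0.063,"rx":0,"ry":0,"rz":0,"grip":1},{"dx":0,"dy":0,"dz":-0.066,"rx":0,"ry":0,"rz":0,"grip":1}]'
python3 -m creep '[{"dx":0,"dy":0,"dz":-0.001,"rx":0,"ry":0,"rz":0,"grip":1},{"dx":0,"dy":0,"dz":-0.002,"rx":0,"ry":0,"rz":0,"grip":1},{"dx":0,"dy":0,"dz":-0.0025,"rx":0,"ry":0,"rz":0,"grip":1},{"dx":0,"dy":0,"dz":-0.0025,"rx":0,"ry":0,"rz":0,"grip":1},{"dx":0,"dy":0,"dz":-0.0025,"rx":0,"ry":0,"rz":0,"grip":1}]'
python3 -m creep '[{"dx":0,"dy":0,"dz":0,"rx":0,"ry":0,"rz":0,"grip":-0.35},{"dx":0,"dy":0,"dz":0,"rx":0,"ry":0,"rz":0,"grip":-0.35},{"dx":0,"dy":0,"dz":0,"rx":0,"ry":0,"rz":0,"grip":-0.35},{"dx":0,"dy":0,"dz":0.04,"rx":0,"ry":0,"rz":0,"grip":-0.35},{"dx":0,"dy":0,"dz":0.1,"rx":0,"ry":0,"rz":0,"grip":-0.35}]'
python3 -m creep '[{"dx":0,"dy":0,"dz":0.1,"rx":0,"ry":0,"rz":0,"grip":-0.35},{"dx":0,"dy":0,"dz":0.2,"rx":0,"ry":0,"rz":0,"grip":-0.35},{"dx":0,"dy":0,"dz":0.3,"rx":0,"ry":0,"rz":0,"grip":-0.35},{"dx":-0.1,"dy":-0.1,"dz":0.35,"rx":0,"ry":0,"rz":0,"grip":-0.35},{"dx":-0.2,"dy":-0.2,"dz":0.35,"rx":0,"ry":0,"rz":0,"grip":-0.35}]'
python3 -m creep '[{"dx":-0.08,"dy":-0.12,"dz":0,"rx":0,"ry":0,"rz":0,"grip":-0.35},{"dx":-0.15,"dy":-0.24,"dz":0,"rx":0,"ry":0,"rz":0,"grip":-0.35},{"dx":-0.2,"dy":-0.36,"dz":0,"rx":0,"ry":0,"rz":0,"grip":-0.35},{"dx":-0.2,"dy":-0.48,"dz":0,"rx":0,"ry":0,"rz":0,"grip":-0.35},{"dx":-0.2,"dy":-0.48,"dz":0,"rx":0,"ry":0,"rz":0,"grip":-0.35}]'
python3 - <<'E'
from h import *
T,S=get_image("top"),get_image("side")
cv2.imwrite("pics/f9.png",np.hstack([cv2.resize(T[120:270,110:410],(400,200)),np.zeros((200,0,3),np.uint8)])[:,:,::-1])
cv2.imwrite("pics/f9.png",np.vstack([cv2.resize(T[130:260,120:440],(640,260)),cv2.resize(S[130:300,110:430],(640,340))])[:,:,::-1])
E
```

```text
clock: 30.85
eef_pos: [635.9, -103.3, 12.5]
tool_rot: [-3.141, -0.0, 1.47]
force: [-0.2, 0.5, 0.6]
width: 32.6
gripper_force: 59.6
clock: 31.48
eef_pos: [636.1, -103.3, 11.9]
tool_rot: [3.141, -0.0, 1.47]
force: [0.5, -0.9, 1.9]
width: 32.7
gripper_force: 59.6
clock: 32.1
eef_pos: [635.7, -103.1, 52.8]
tool_rot: [-3.141, -0.0, 1.471]
force: [0.8, -0.1, -0.5]
width: 57.5
gripper_force: 0.0
clock: 32.72
eef_pos: [556.9, -183.5, 195.7]
tool_rot: [3.135, 0.001, 1.472]
force: [-0.5, -1.3, -1.0]
width: 57.6
gripper_force: 0.0
clock: 33.35
eef_pos: [474.6, -380.5, 193.0]
tool_rot: [3.14, 0.003, 1.463]
force: [-0.1, 0.8, 0.2]
width: 57.6
gripper_force: 0.0
```

View pics/f9.png

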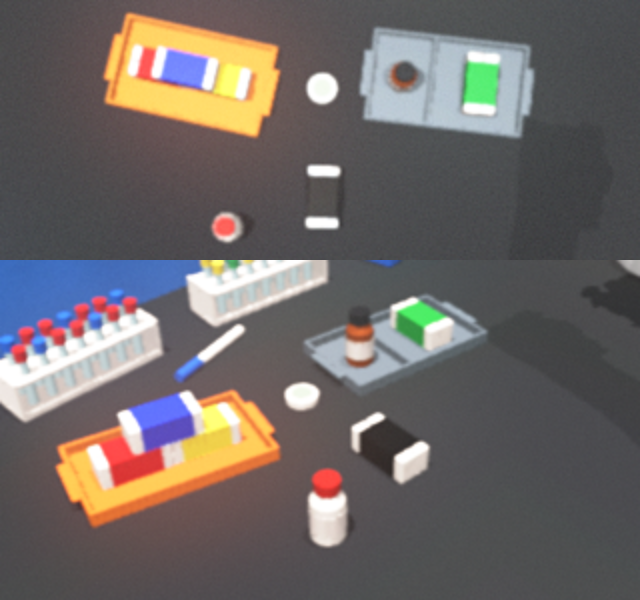

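The final picture shows blue bridging the red/yellow joint in the orange tray, with green flat and amber upright in the grey tray. The black pack and white bottle are where they started, and the arm is clear.

```bash
python3 -c "from cell import ctrl; print(ctrl.finish_job())"
```

```text
the job is handed in; nothing more can be done
None
```

Both kits are made up as asked and the job was handed in at about 33 s on the robot's clock; the final pictures show everything in place, and the handover gave no verdict back.

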